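# Clip the lid onto a box of clay tablets

## Robot

A 7-joint arm with a two-finger parallel gripper is mounted at the origin on the work surface. World frame = base frame: x ahead of the robot, y to its left, z up, the work surface at z = 0. Lengths are in m, angles in rad, forces in N, time in s.
With the tool pointing down it reaches from about 0.4 to 0.85 m from the base axis. Payload 10.4 kg.
Tool frame: the origin (TCP) lies at the very end of the fingers, on their centre line; the grasp point (between the pads) lies 19 mm behind it; z points along the fingers, y is the direction in which the jaws open and shut (so a half turn about z gives the same grasp; the last joint's range is limited). The gripper opens to 85 mm and grips with 20 to 120 N. Pads are 22 mm wide; open, the fingers measure 114 mm over their backs; the gripper's body (76 mm by 85 mm) begins 54 mm behind the grasp point. The pads swing forward as they close: fully open they stand 13 mm farther back than shut.
Start: joints at [1.124, 0.332, -0.065, 1.46, 0.022, 1.35, -0.088], TCP at [0.257, -0.57, 0.231] pointing down, gripper open.
Joint ranges: [-2.6, 2.6], [-0.5, 2.12], [-1.47, 1.34], [0.16, 2.42], [-1.27, 4.41], [0.06, 2.06], [-2.6, 2.6]. Speed limits (rad/s): [2.22, 2.22, 2.79, 2.79, 3.14, 3.14, 3.14].

## Interface

Orientations are given as a unit quaternion [x, y, z, w].
In Python, from workcell import get_obs, camera, camera_info, hand_in gives the robot as it stands.
- The arm moves only by the tool move_arm, never from a script. Its argument "moves" is a list of rows, each a list of 3 entries, a list of its own where there are three numbers: the shift along the tool's x, y, z in units of 25 mm (1.0 is 25 mm), then the turn, a rotation vector about the tool's x, y, z in degrees, then the opening, from 0 (shut) to 1 (fully open). A call has 1 to 5 rows; each row shifts and turns the commanded pose from where the row before left it, along the tool's axes as they then stand; what a row does not reach is not made up. A row lasts 1/8 s, in which the tool goes at most 62.5 mm and 10.7 degrees, less where a joint would pass 70% of its speed; a pose out of reach is approached as far as the arm can. A call is refused whole if a number of a shift passes 1 or a number of a turn 10.7, either way. A call with a gripper value outside its range is refused whole. The fingers move at their own pace and stop on an object; "squeeze" is the grip in N (left out, the last holds). Time passes only in rows, so rows that do not move let the fingers close. It gives the time, the measured TCP pose, the force and the opening at its end, in the units of the state.
- get_obs(): the state, without advancing time (a new reading comes with each control period).
- camera(name): name is "scene" or "top"; returns the picture (480x640x3 uint8, red, green, blue); there is no depth.
- camera_info(name): a dict with "fx", "fy", "cx", "cy" (pixels), "D" ([k1, k2, p1, p2, k3] as OpenCV has them; the pictures are not rectified), "origin" and "rotation" of the camera in the world. Camera axes: x right, y down, z forward; pixel columns grow to the right and rows downward; lengths in m; the calibration is good to about 2 mm. A picture is of the moment at which its call begins. camera_info takes no time and is no camera call.
- hand_in(): hands the job in, once; it reports no verdict.
The state is a dict: "clock": time; "joint_pos": joint angles; "joint_velocities": joint speeds; "tau": joint torques, N m; "position": TCP position; "ee_rot": TCP orientation; "ft_force": force on the tool from outside, world axes, zero at the start; "torque": the same for the moment, N m; "grip_width": opening from 0.0 (shut) to 1.0 (fully open).
Only numpy, scipy, OpenCV 4.12 (cv2) and the standard library are available. Lean on these libraries where they do the work, as an engineer would, in place of code of your own. Each camera call takes 0.05 s, during which the arm holds its last target. There are 200 camera calls.

## Task

The lid of the storage box lies crooked on its rim: turn it straight by its green grip so that it sits fully home in the box, then fold down the four green clip flaps around it one after the other, pushing each in until it snaps shut under its catch and stays. Use no more than gentle force, since the thin flaps crack if pushed with more than about 22 N, and leave the loose tablets and the brush where they are.

Things in the scene. Friction and masses are not known exactly. Their poses are not given: they have to be found in the camera images.
- tub: Clear storage box full of clay tablets, heavy, on a black non-slip mat: does not shift. Origin: centre of its underside on the table. Walls 120 mm (x) by 170 mm (y) outside, 4 mm thick; rim 80 mm up, with a soft rubber seal 3 mm proud on top. A smooth catch rib along the middle of each wall, 22 mm below the rim, stands out about 10 mm; under the load each wall with its rib bows in or out by up to 2.5 mm, unmeasured.
- lid: Loose lid, white border 134 x 184 mm (x, y), 5 mm thick, clear window, 0.2 to 0.3 kg. Origin: centre of the plate's underside, z up. The 13 mm deep plug under it, edge rounded 4 mm, fits the tub's mouth with 1.5 mm play. Starts level, turned 0.18 to 0.30 rad, plug on the seal, origin 96 mm above the tub's. Home: axes as the tub's (half a turn is as good), centred, origin 82 to 83 mm up.
- lid_grip (a point): Centre of the green carrying grip on the lid: a bar 14 mm wide (lid x), 80 mm long (lid y), 14 mm high, centre 29 mm above the lid's origin; a post under each end, the middle 60 mm open underneath with 17 mm between bar and plate.
- clip_front (a joint): Fold angle (rad) of the green flap on the tub's -x side (nearest the robot at yaw 0): 0 = level outward, negative = raised, 1.57 = hanging straight down. Starts -0.3 to 0.25. Hinge along the lid's edge, 68 mm from the lid's centre, 2.5 mm above its origin. Flap 72 mm wide, 4 thick, reaches 36 from the hinge; shut, its outer face is 6.5 outside the hinge. Stiffens from 1.1 to 1.3 on, snaps at 1.25 to 1.5 as the wall bows, then stays at 1.3 to 1.65.
- clip_front_tip (a point): Middle of the front flap's free edge, on its outer (at first upper) face. The flap folds with about 1 N at the edge until its barb, 28 mm from the hinge, meets the rib and must pull the lid down on its seal: the inward push rises to 4 to 15 N, then drops as it snaps. 2 to 4 mm further it is hard on the wall. Let go too early it springs out below 1.1.
- clip_back (a joint): Fold angle (rad) of the green flap on the tub's +x side: 0 = level outward, negative = raised, 1.57 = hanging straight down. Starts -0.3 to 0.25. Hinge along the lid's edge, 68 mm from the lid's centre, 2.5 mm above its origin. Flap 72 mm wide, 4 thick, reaches 36 from the hinge; shut, its outer face is 6.5 outside the hinge. Stiffens from 1.1 to 1.3 on, snaps at 1.25 to 1.5 as the wall bows, then stays at 1.3 to 1.65.
- clip_back_tip (a point): Middle of the back flap's free edge, on its outer (at first upper) face. The flap folds with about 1 N at the edge until its barb, 28 mm from the hinge, meets the rib and must pull the lid down on its seal: the inward push rises to 4 to 15 N, then drops as it snaps. 2 to 4 mm further it is hard on the wall. Let go too early it springs out below 1.1.
- clip_left (a joint): Fold angle (rad) of the green flap on the tub's +y end: 0 = level outward, negative = raised, 1.57 = hanging straight down. Starts -0.3 to 0.25. Hinge along the lid's edge, 93 mm from the lid's centre, 2.5 mm above its origin. Flap 56 mm wide, 4 thick, reaches 36 from the hinge; shut, its outer face is 6.5 outside the hinge. Stiffens from 1.1 to 1.3 on, snaps at 1.25 to 1.5 as the wall bows, then stays at 1.3 to 1.65.
- clip_left_tip (a point): Middle of the left flap's free edge, on its outer (at first upper) face. The flap folds with about 1 N at the edge until its barb, 28 mm from the hinge, meets the rib and must pull the lid down on its seal: the inward push rises to 4 to 15 N, then drops as it snaps. 2 to 4 mm further it is hard on the wall. Let go too early it springs out below 1.1.
- clip_right (a joint): Fold angle (rad) of the green flap on the tub's -y end: 0 = level outward, negative = raised, 1.57 = hanging straight down. Starts -0.3 to 0.25. Hinge along the lid's edge, 93 mm from the lid's centre, 2.5 mm above its origin. Flap 56 mm wide, 4 thick, reaches 36 from the hinge; shut, its outer face is 6.5 outside the hinge. Stiffens from 1.1 to 1.3 on, snaps at 1.25 to 1.5 as the wall bows, then stays at 1.3 to 1.65.
- clip_right_tip (a point): Middle of the right flap's free edge, on its outer (at first upper) face. The flap folds with about 1 N at the edge until its barb, 28 mm from the hinge, meets the rib and must pull the lid down on its seal: the inward push rises to 4 to 15 N, then drops as it snaps. 2 to 4 mm further it is hard on the wall. Let go too early it springs out below 1.1.
- tablet_a: Loose round clay tablet, 62 mm across, 19 mm high, lying on the table beside the box. Origin: centre of its underside. Not to be disturbed.
- tablet_b: Loose round clay tablet, 62 mm across, 19 mm high, lying on the table beside the box. Origin: centre of its underside. Not to be disturbed.
- brush: Dusting brush lying on the table beyond the box, along its own x. Not to be disturbed.

How it is judged:
By the outcome, as a careful person would: the job done as asked, in the order asked, and still so for the second after the job is handed in, with the robot touching nothing.
It also fails if it takes over 72 s, if anything falls off the work surface, if the arm or the gripper's body presses on something with over 40 N, if the wrist force passes 120 N, or if a joint passes its speed limit or range.

## Working session

There is one attempt and no reset: what is moved stays moved. The work goes in short steps, Python scripts to look and compute and a tool call to move; the robot and the scene stay as the last step left them, time stands still between calls to the robot, and variables do not carry over. Pictures are saved under pics/ and viewed, about 8 in all and at most 12, crops included, and the job is handed in when it is done.

Besides the shell and the picture viewer there is one more tool, called after "Request:" as name(argument=value, ...) on one line, values as JSON. move_arm: Moves the arm, as the interface text tells. Its arguments: {"type":"object","properties":{"moves":{"type":"array","items":{"type":"array"}},"squeeze":{"type":"number"}},"required":["moves"]}

```bash
ls; mkdir -p pics; python3 - <<'E'
from workcell import get_obs,camera,camera_info
import cv2,numpy as np
for n in("scene","top"):
    i=camera_info(n);print(n,{k:np.round(np.array(v),4).tolist() for k,v in i.items()})
    cv2.imwrite(f"pics/{n}0.png",camera(n)[:,:,::-1])
o=get_obs();print({k:np.round(v,3).tolist() for k,v in o.items()})
E
```

```text
pics
scene {'fx': 500.6877, 'fy': 500.6877, 'cx': 318.4506, 'cy': 231.1282, 'D': [-0.0294, 0.0, 0.0, 0.0, 0.0], 'origin': [0.9309, 0.6168, 0.5659], 'rotation': [0.2382, 0.8553, -0.4455, -0.1152]}
top {'fx': 527.9457, 'fy': 527.9457, 'cx': 323.1684, 'cy': 239.8657, 'D': [-0.0083, 0.0, 0.0, 0.0, 0.0], 'origin': [0.5431, 0.0508, 1.1031], 'rotation': [-0.7031, 0.7106, -0.0131, 0.0222]}
{'clock': 0.1, 'joint_pos': [1.124, 0.333, -0.065, 1.461, 0.022, 1.35, -0.088], 'joint_velocities': [0.001, -0.001, 0.001, 0.001, 0.0, 0.0, -0.001], 'tau': [0.002, -62.675, 0.05, -39.243, 0.016, 0.007, -0.0], 'position': [0.257, -0.569, 0.231], 'ee_rot': [0.978, 0.21, -0.0, -0.001], 'ft_force': [0.804, -0.523, -0.694], 'torque': [0.019, 0.038, -0.03], 'grip_width': 0.999}
```

View pics/scene0.png

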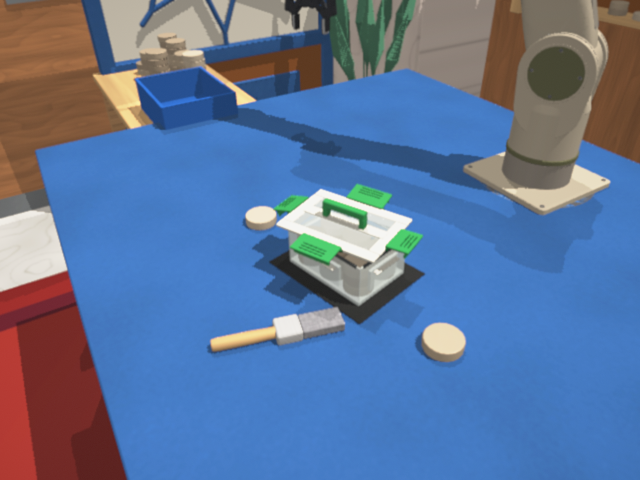

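View pics/top0.png

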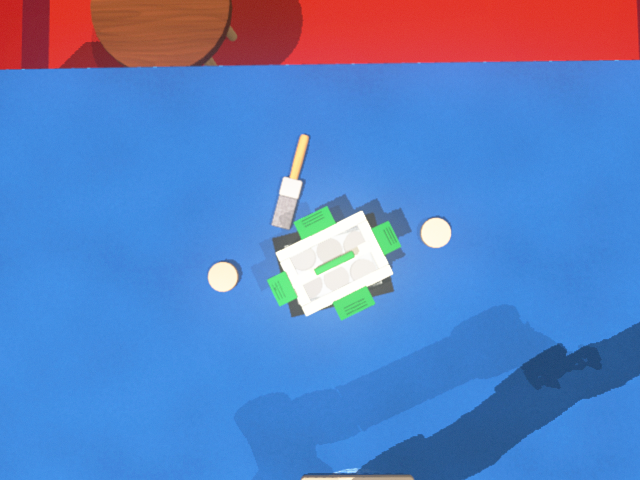

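```bash
cat > h.py <<'E'
import numpy as np,cv2
from scipy.spatial.transform import Rotation as R
from workcell import get_obs,camera,camera_info
def ray(n,uv):
    i=camera_info(n);K=np.array([[i['fx'],0,i['cx']],[0,i['fy'],i['cy']],[0,0,1]])
    p=cv2.undistortPoints(np.array(uv,float).reshape(-1,1,2),K,np.array(i['D']))[:,0]
    Q=np.array(i['rotation']);Q=R.from_quat(Q) if Q.size==4 else R.from_matrix(Q)
    return np.array(i['origin']),Q.apply(np.c_[p,np.ones(len(p))])
def onz(n,uv,z):
    o,d=ray(n,uv);return o+d*((z-o[2])/d[:,2])[:,None]
def proj(n,P):
    i=camera_info(n);K=np.array([[i['fx'],0,i['cx']],[0,i['fy'],i['cy']],[0,0,1]])
    q=R.from_quat(i['rotation']).inv().apply(np.array(P,float).reshape(-1,3)-i['origin'])
    return cv2.projectPoints(q,np.zeros(3),np.zeros(3),K,np.array(i['D']))[0][:,0]
def green(im):
    h=cv2.cvtColor(im,cv2.COLOR_RGB2HSV);return cv2.inRange(h,(45,120,60),(80,255,255))
def comps(m,a=30):
    n,l,s,c=cv2.connectedComponentsWithStats(m)
    return [(s[k,4],c[k],l==k) for k in range(1,n) if s[k,4]>a]
def rect(mask):
    ys,xs=np.nonzero(mask);return cv2.minAreaRect(np.c_[xs,ys].astype(np.float32))
def rectz(n,mask,z):
    c=cv2.boxPoints(rect(mask))
    P=onz(n,c,z)[:,:2];ctr=P.mean(0);e=P[1]-P[0];f=P[2]-P[1]
    if np.linalg.norm(f)>np.linalg.norm(e): e,f=f,e
    return ctr,np.linalg.norm(e),np.linalg.norm(f),np.arctan2(e[1],e[0])  # long side direction
def tool(P,q=None):
    o=get_obs();return R.from_quat(o['ee_rot']).inv().apply(np.array(P)-o['position'])/0.025
E
python3 - <<'E'
from h import *
im=camera("top");cv2.imwrite("pics/crop1.png",cv2.resize(im[120:335,200:460][:,:,::-1],None,fx=3,fy=2.75,interpolation=cv2.INTER_CUBIC))
g=green(im)
for a,c,m in comps(g): print('green',a,c.round(1),[np.round(x,4) for x in rectz("top",m,.132 if rect(m)[1] and min(rect(m)[1])<14 else .1)])
h=cv2.cvtColor(im,cv2.COLOR_RGB2HSV)
w=cv2.inRange(h,(0,0,150),(180,45,255));w[:200]=0
for a,c,m in comps(w): print('white',a,c.round(1),[np.round(x,4) for x in rectz("top",m,.101)])
b=cv2.inRange(im,(0,0,0),(45,45,45));b[:200]=0;b[325:]=0;b[:,:260]=0;b[:,400:]=0
for a,c,m in comps(b): print('blk',a,c.round(1))
print('mat',rectz("top",b,.002))
for a,c,m in comps(cv2.inRange(h,(8,40,150),(25,140,255)),100): print('tan',a,c.round(1),onz("top",[c],.02).round(3))
E
```

```text
green 719 [314.2 222.2] [array([0.6272, 0.0802]), np.float64(0.072), np.float64(0.0364), np.float64(-1.1344)]
green 549 [386.2 237.1] [array([ 0.5973, -0.0566]), np.float64(0.0552), np.float64(0.0349), np.float64(-2.695)]
green 219 [334.1 262.5] [array([0.5497, 0.0435]), np.float64(0.0749), np.float64(0.0098), np.float64(-1.137)]
green 581 [281.6 288.3] [array([0.502, 0.143]), np.float64(0.0551), np.float64(0.0373), np.float64(-2.6841)]
green 739 [353.6 302.9] [array([0.4734, 0.0069]), np.float64(0.0719), np.float64(0.0362), np.float64(-1.1186)]
white 526 [283.8 213.2] [array([0.6466, 0.1381]), np.float64(0.0581), np.float64(0.0353), np.float64(-0.2715)]
white 6572 [333.9 262.8] [array([0.5484, 0.0431]), np.float64(0.1892), np.float64(0.1414), np.float64(-1.1502)]
white 691 [436.  232.5] [array([ 0.6049, -0.1508]), np.float64(0.0551), np.float64(0.0531), np.float64(3.1194)]
white 650 [221.6 277.1] [array([0.5247, 0.2572]), np.float64(0.053), np.float64(0.0515), np.float64(3.1396)]
white 61 [331.2 478.8] [array([0.1484, 0.0599]), np.float64(0.0875), np.float64(0.0018), np.float64(-1.5759)]
mat (array([1.125774  , 0.75913125]), np.float64(0.0), np.float64(0.0), np.float64(0.0))
tan 400 [298.8 156.7] [[0.77  0.113 0.02 ]]
tan 304 [358.4 478. ] [[ 0.117 -0.002  0.02 ]]
```

View pics/crop1.png

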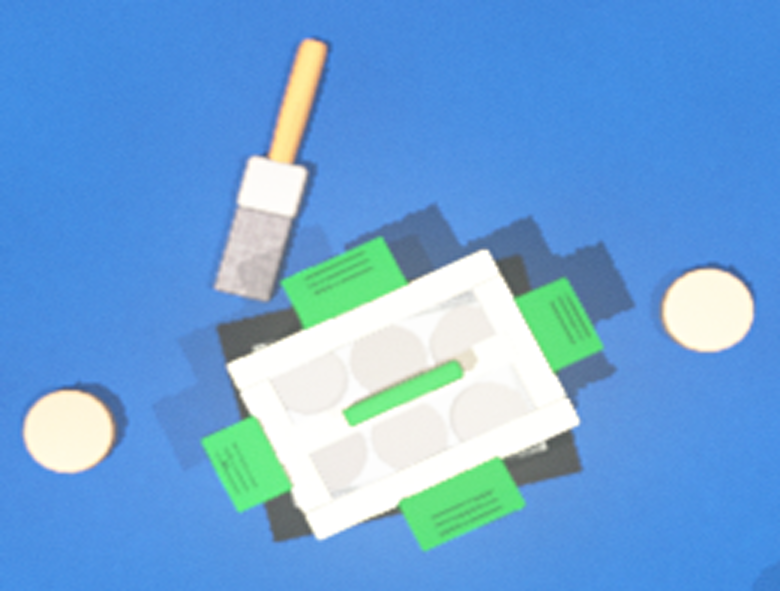

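```bash
cat >> h.py <<'E'
def plan(P,yaw_y,n):
    """n rows to world point P, with tool y turned to world yaw yaw_y (tool down)"""
    o=get_obs();p=np.array(o['position']);q=R.from_quat(o['ee_rot'])
    y=q.apply([0,1,0]);d=(yaw_y-np.arctan2(y[1],y[0])+np.pi)%(2*np.pi)-np.pi
    st=(np.array(P)-p)/n;t=-d/n
    print('turn/row deg',round(np.degrees(t),2))
    for k in range(n):
        print((q.inv().apply(st)/.025).round(2).tolist());q=q*R.from_rotvec([0,0,t])
E
python3 - <<'E'
from h import *
im=camera("top").astype(int)
m=((im.max(2)<95)&(im.max(2)-im.min(2)<25)).astype(np.uint8);m[:205]=0;m[325:]=0;m[:,:265]=0;m[:,402:]=0
for a,c,k in comps(m,25): print('blk',a,c.round(1))
mm=np.zeros_like(m)
for a,c,k in comps(m,25): mm|=k.astype(np.uint8)
print('mat',rectz("top",mm,.002),cv2.boxPoints(rect(mm)).round(1).tolist())
P=onz("top",[[272.7,237.5],[291.7,317.1],[393.7,290.9],[374.3,212.7]],.002)[:,:2]
print(P.round(4),P.mean(0))
plan([.549,.0435,.19],.434,20)
E
```

```text
blk 54 [370.5 218.6]
mat (array([ 0.639236  , -0.03485499]), np.float64(0.023876596230038176), np.float64(0.014710592163042232), np.float64(-2.912435216870958)) [[365.79998779296875, 215.10000610351562], [372.6000061035156, 213.39999389648438], [375.3999938964844, 224.39999389648438], [368.5, 226.10000610351562]]
[[ 0.6043  0.1701]
 [ 0.4384  0.1316]
 [ 0.4906 -0.0807]
 [ 0.6539 -0.0429]] [0.54678492 0.04453764]
turn/row deg -4.53
[1.04, -0.88, 0.08]
[1.1, -0.79, 0.08]
[1.16, -0.7, 0.08]
[1.21, -0.61, 0.08]
[1.26, -0.51, 0.08]
[1.29, -0.41, 0.08]
[1.32, -0.31, 0.08]
[1.34, -0.2, 0.08]
[1.35, -0.09, 0.08]
[1.36, 0.01, 0.08]
[1.35, 0.12, 0.08]
[1.34, 0.23, 0.08]
[1.32, 0.33, 0.08]
[1.29, 0.43, 0.08]
[1.25, 0.53, 0.08]
[1.2, 0.63, 0.08]
[1.15, 0.72, 0.08]
[1.09, 0.81, 0.08]
[1.02, 0.9, 0.08]
[0.95, 0.97, 0.08]
```

Request:
move_arm(moves=[[[1, -0.85, 0], [0, 0, 0], 1], [[1, -0.85, 0], [0, 0, 0], 1], [[1, -0.85, 0], [0, 0, 0], 1], [[1, -0.85, 0], [0, 0, 0], 1], [[1, -0.85, 0], [0, 0, 0], 1]])

```text
clock: 0.82
position: [0.3276, -0.4204, 0.2312]
ee_rot: [0.978, 0.21, -0.0, -0.0]
ft_force: [-0.6, 0.4, -1.0]
grip_width: 1.003
```

Request:
move_arm(moves=[[[1, -0.85, 0], [0, 0, 0], 0.7], [[1, -0.85, 0], [0, 0, 0], 0.7], [[1, -0.85, 0], [0, 0, 0], 0.7], [[1, -0.85, 0], [0, 0, 0], 0.7], [[1, -0.85, 0], [0, 0, 0], 0.7]])

```text
clock: 1.45
position: [0.3979, -0.2722, 0.2313]
ee_rot: [0.978, 0.21, 0.0, 0.0]
ft_force: [0.2, -1.3, -0.0]
grip_width: 0.703
```

```bash
python3 - <<'E'
from h import *
plan([.549,.0435,.16],.434,15)
E
```

```text
turn/row deg -6.04
[0.71, -0.6, 0.19]
[0.77, -0.52, 0.19]
[0.82, -0.44, 0.19]
[0.87, -0.35, 0.19]
[0.9, -0.26, 0.19]
[0.92, -0.16, 0.19]
[0.93, -0.06, 0.19]
[0.93, 0.03, 0.19]
[0.92, 0.13, 0.19]
[0.9, 0.23, 0.19]
[0.88, 0.32, 0.19]
[0.84, 0.41, 0.19]
[0.79, 0.5, 0.19]
[0.73, 0.58, 0.19]
[0.67, 0.65, 0.19]
```

Request:
move_arm(moves=[[[0.71, -0.6, 0.19], [0, 0, -6.04], 0.6], [[0.77, -0.52, 0.19], [0, 0, -6.04], 0.6], [[0.82, -0.44, 0.19], [0, 0, -6.04], 0.6], [[0.87, -0.35, 0.19], [0, 0, -6.04], 0.6], [[0.9, -0.26, 0.19], [0, 0, -6.04], 0.6]])

```text
clock: 2.08
position: [0.448, -0.1673, 0.2074]
ee_rot: [0.888, 0.459, -0.0, 0.0]
ft_force: [0.5, -1.0, 0.7]
grip_width: 0.603
```

Request:
move_arm(moves=[[[0.92, -0.16, 0.19], [0, 0, -6.04], 0.6], [[0.93, -0.06, 0.19], [0, 0, -6.04], 0.6], [[0.93, 0.03, 0.19], [0, 0, -6.04], 0.6], [[0.92, 0.13, 0.19], [0, 0, -6.04], 0.6], [[0.9, 0.23, 0.19], [0, 0, -6.04], 0.6]])

```text
clock: 2.7
position: [0.4982, -0.0624, 0.1836]
ee_rot: [0.738, 0.675, -0.0, 0.0]
ft_force: [0.4, -0.4, 0.5]
grip_width: 0.6
```

Request:
move_arm(moves=[[[0.88, 0.32, 0.19], [0, 0, -6.04], 0.6], [[0.84, 0.41, 0.19], [0, 0, -6.04], 0.6], [[0.79, 0.5, 0.19], [0, 0, -6.04], 0.6], [[0.73, 0.58, 0.19], [0, 0, -6.04], 0.6], [[0.67, 0.65, 0.19], [0, 0, -6.04], 0.6]])

```text
clock: 3.32
position: [0.5484, 0.043, 0.1598]
ee_rot: [0.537, 0.844, -0.0, 0.0]
ft_force: [-0.5, -0.3, -0.1]
grip_width: 0.599
```

```bash
python3 - <<'E'
from h import *
plan([.549,.0435,.108],.434,3)
im=camera("scene")
c,y=np.array([.5468,.0445]),.228
u=np.array([np.cos(y),np.sin(y)]);v=np.array([-u[1],u[0]])
x0,y0=240,150
big=cv2.resize(im[y0:y0+190,x0:x0+220][:,:,::-1],None,fx=3.6,fy=3.15,interpolation=cv2.INTER_CUBIC)
def q(P): p=proj("scene",P);return (((p-[x0,y0])+.5)*[3.6,3.15]).astype(np.int32)
for z,col in((0,(0,0,255)),(.080,(0,255,255))):
    P=[[*(c+a*.060*u+b*.085*v),z] for a,b in((1,1),(1,-1),(-1,-1),(-1,1))]
    cv2.polylines(big,[q(P)],True,col,1)
cv2.imwrite("pics/s1.png",big)
E
```

```text
turn/row deg 0.07
[0.0, 0.01, 0.69]
[0.0, 0.01, 0.69]
[0.0, 0.01, 0.69]
```

View pics/s1.png

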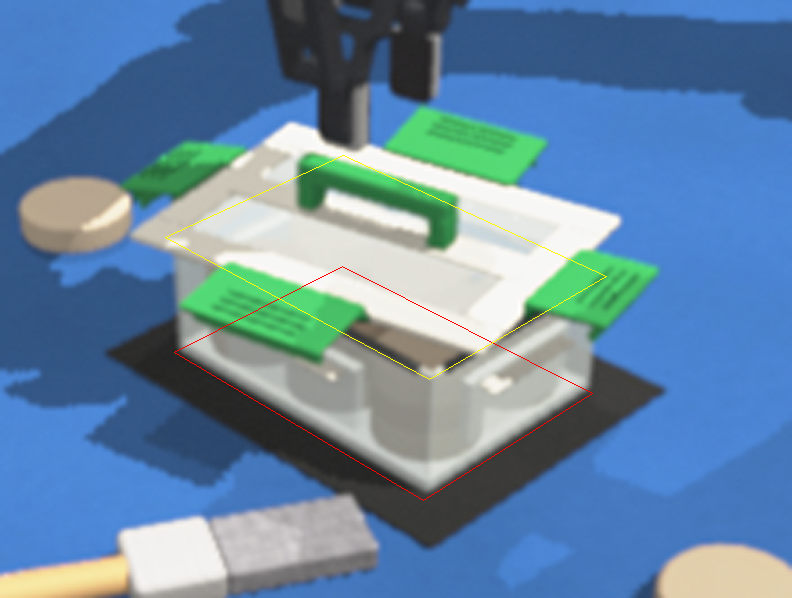

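Request:
move_arm(moves=[[[0, 0.01, 0.7], [0, 0, 0], 0.6], [[0, 0.01, 0.69], [0, 0, 0], 0.6], [[0, 0, 0.68], [0, 0, 0], 0.6], [[0, 0, 0], [0, 0, 0], 0], [[0, 0, 0], [0, 0, 0], 0]], squeeze=60)

```text
clock: 4.0
position: [0.5488, 0.0426, 0.1086]
ee_rot: [0.538, 0.843, 0.0, 0.0]
ft_force: [0.3, 0.8, -0.0]
grip_width: 0.182
```

Request:
move_arm(moves=[[[0, 0, 0], [0, 0, 0], 0], [[0, 0, 0], [0, 0, 0], 0]])

```text
clock: 4.25
position: [0.549, 0.0426, 0.1088]
ee_rot: [0.538, 0.843, 0.0, 0.0]
ft_force: [0.9, -0.3, 0.1]
grip_width: 0.149
```

```bash
python3 - <<'E'
from h import *
o=get_obs();print(o['grip_width'],np.round(o['position'],4),np.round(o['ft_force'],1),np.round(o['torque'],2))
im=camera("top");h=cv2.cvtColor(im,cv2.COLOR_RGB2HSV)
for a,c,m in comps(green(im)): print(a,c.round(1),rectz("top",m,.1)[0].round(4))
plan([.5468,.0445,.110],.228,4)
E
```

```text
0.14866336861690624 [0.549  0.0426 0.1088] [ 0.9 -0.3  0.1] [-0.05 -0.02  0.01]
610 [314.4 220.4] [0.6289 0.0803]
521 [386.3 237.8] [ 0.5958 -0.0567]
576 [281.4 287.9] [0.5028 0.1434]
turn/row deg 2.95
[0.03, -0.01, -0.01]
[0.03, -0.01, -0.01]
[0.02, -0.01, -0.01]
[0.02, -0.02, -0.01]
```

Request:
move_arm(moves=[[[0, 0, -0.12], [0, 0, 0], 0], [[0.03, -0.02, 0], [0, 0, 2.95], 0], [[0.03, -0.02, 0], [0, 0, 2.95], 0], [[0.02, -0.02, 0], [0, 0, 2.95], 0], [[0.02, -0.02, 0], [0, 0, 2.95], 0]])

```text
clock: 4.92
position: [0.5456, 0.0443, 0.1113]
ee_rot: [0.623, 0.783, -0.0, -0.0]
ft_force: [0.0, 0.6, -1.6]
grip_width: 0.149
```

```bash
python3 - <<'E'
from h import *
o=get_obs();print(o['grip_width'],np.round(o['position'],4),np.round(o['ft_force'],1),np.round(o['torque'],2))
im=camera("top");h=cv2.cvtColor(im,cv2.COLOR_RGB2HSV)
for a,c,m in comps(green(im)): print(a,c.round(1),[np.round(x,4) for x in rectz("top",m,.1)])
w=cv2.inRange(h,(0,0,150),(180,45,255));w[:205]=0
for a,c,m in comps(w,100): print('white',a,c.round(1),[np.round(x,4) for x in rectz("top",m,.104)])
plan([.5468,.0445,.110],.228,1)
im=camera("scene")[140:330,230:450];cv2.imwrite("pics/s2.png",cv2.resize(im[:,:,::-1],None,fx=3.6,fy=3.15,interpolation=cv2.INTER_CUBIC))
E
```

```text
0.14895080820446183 [0.5456 0.0443 0.1113] [ 0.   0.6 -1.6] [-0.03  0.03  0.05]
625 [321.1 219.5] [array([0.6335, 0.066 ]), np.float64(0.0736), np.float64(0.0339), np.float64(-1.2593)]
548 [389.8 250.8] [array([ 0.5712, -0.0629]), np.float64(0.0561), np.float64(0.0355), np.float64(-2.914)]
577 [276.4 278.4] [array([0.5209, 0.153 ]), np.float64(0.0566), np.float64(0.0373), np.float64(-2.9122)]
white 429 [283.2 215.8] [array([0.6416, 0.1391]), np.float64(0.0482), np.float64(0.035), np.float64(-0.2715)]
white 517 [379.6 263.3] [array([ 0.545 , -0.0415]), np.float64(0.1761), np.float64(0.0178), np.float64(-2.8986)]
white 1016 [297.7 289.3] [array([0.4941, 0.1132]), np.float64(0.2056), np.float64(0.0359), np.float64(-2.7879)]
white 1054 [333.5 261.2] [array([0.5533, 0.0443]), np.float64(0.0868), np.float64(0.0493), np.float64(-1.2434)]
white 301 [312.9 293. ] [array([0.4988, 0.0865]), np.float64(0.1325), np.float64(0.0113), np.float64(-2.8011)]
white 487 [220.1 279.4] [array([0.5204, 0.2597]), np.float64(0.0529), np.float64(0.0429), np.float64(-2.0172)]
white 169 [374.7 285.9] [array([ 0.5089, -0.0319]), np.float64(0.0701), np.float64(0.0113), np.float64(-2.834)]
white 150 [323.6 290.6] [array([0.4975, 0.0628]), np.float64(0.0279), np.float64(0.0221), np.float64(-2.7461)]
turn/row deg -0.21
[-0.01, 0.05, 0.05]
```

View pics/s2.png

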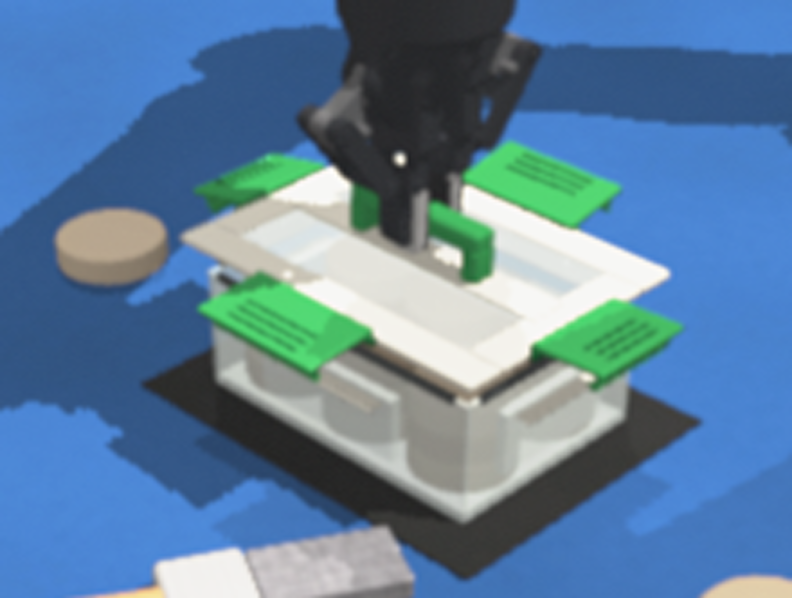

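Request:
move_arm(moves=[[[0, 0.04, 0.08], [0, 0, 0], 0], [[0, 0, 0.08], [0, 0, 0], 0], [[0, 0, 0.06], [0, 0, 0], 0]])

```text
clock: 5.4
position: [0.5468, 0.0444, 0.1055]
ee_rot: [0.622, 0.783, -0.0, -0.0]
ft_force: [0.3, -0.2, -2.0]
grip_width: 0.146
```

Request:
move_arm(moves=[[[0, 0, 0.1], [0, 0, 0], 0], [[0, 0, 0.1], [0, 0, 0], 0], [[0, 0, 0.1], [0, 0, 0], 0], [[0, 0, 0.08], [0, 0, 0], 0]])

```text
clock: 5.9
position: [0.5468, 0.0445, 0.0961]
ee_rot: [0.622, 0.783, -0.0, 0.0]
ft_force: [-0.1, -0.2, -0.6]
grip_width: 0.15
```

Request:
move_arm(moves=[[[0, 0, 0.03], [0, 0, 0], 0], [[0, 0, 0.03], [0, 0, 0], 0], [[0, 0, 0], [0, 0, 0], 0]])

```text
clock: 6.28
position: [0.5468, 0.0445, 0.0951]
ee_rot: [0.622, 0.783, -0.0, 0.0]
ft_force: [-2.9, -1.6, 4.5]
grip_width: 0.148
```

Request:
move_arm(moves=[[[0, 0, 0], [0, 0, 0], 0.45], [[0, 0, 0], [0, 0, 0], 0.45], [[0, 0, -0.6], [0, 0, 0], 0.45], [[0, 0, -0.8], [0, 0, 0], 0.45], [[0, 0, -0.8], [0, 0, 0], 0.45]])

```text
clock: 6.9
position: [0.5473, 0.0447, 0.152]
ee_rot: [0.622, 0.783, 0.0, 0.001]
ft_force: [-0.3, 0.2, 0.2]
grip_width: 0.45
```

Request:
move_arm(moves=[[[0, -0.85, 0], [0, 0, 0], 0], [[0, -0.85, 0], [0, 0, 0], 0], [[0, -0.85, 0], [0, 0, 0], 0], [[0, -0.85, 0], [0, 0, 0], 0], [[0, -0.85, 0], [0, 0, 0], 0]])

```text
clock: 7.52
position: [0.4432, 0.0205, 0.1513]
ee_rot: [0.622, 0.783, 0.0, 0.001]
ft_force: [0.2, -0.2, 0.7]
grip_width: -0.001
```

```bash
cat >> h.py <<'E'
C=np.array([.5468,.0445]);YAW=.228
U=np.array([np.cos(YAW),np.sin(YAW)]);V=np.array([-U[1],U[0]])
def st():
    o=get_obs();d=np.array(o['position'][:2])-C;f=np.array(o['ft_force'])
    print('t',round(o['clock'],2),'tub xy mm',(d@U*1e3).round(1),(d@V*1e3).round(1),'z',round(o['position'][2]*1e3,1),'F tub',(f[:2]@U).round(1),(f[:2]@V).round(1),f[2].round(1))
E
python3 - <<'E'
from h import *
st()
im=camera("top")
h=cv2.cvtColor(im,cv2.COLOR_RGB2HSV)
for a,c,m in comps(green(im)): print(a,c.round(1),[np.round(x,4) for x in rectz("top",m,.087)])
w=cv2.inRange(h,(0,0,150),(180,45,255));w[:205]=0
for a,c,m in comps(w,1000): print('white',a,c.round(1),[np.round(x,4) for x in rectz("top",m,.0875)])
im=camera("scene")[140:330,230:450];cv2.imwrite("pics/s3.png",cv2.resize(im[:,:,::-1],None,fx=3.6,fy=3.15,interpolation=cv2.INTER_CUBIC))
E
```

```text
t 7.53 tub xy mm -106.3 0.1 z 151.3 F tub 0.2 -0.2 0.7
704 [322.2 220.6] [array([0.6313, 0.0653]), np.float64(0.0717), np.float64(0.037), np.float64(-1.3435)]
377 [388.3 248.9] [array([ 0.5736, -0.062 ]), np.float64(0.0545), np.float64(0.035), np.float64(-2.9138)]
218 [332.9 263.8] [array([0.5476, 0.0457]), np.float64(0.0774), np.float64(0.0102), np.float64(-1.3363)]
557 [277.  277.7] [array([0.522, 0.153]), np.float64(0.055), np.float64(0.0369), np.float64(-2.9028)]
50 [353.2 298. ] [array([0.4823, 0.008 ]), np.float64(0.0234), np.float64(0.0124), np.float64(-0.6334)]
125 [329.5 306.7] [array([0.4635, 0.0512]), np.float64(0.0277), np.float64(0.0204), np.float64(-2.9331)]
white 6293 [332.8 263.6] [array([0.5473, 0.0458]), np.float64(0.1863), np.float64(0.1356), np.float64(-1.34)]
white 1273 [357.8 358.7] [array([ 3.67e-01, -2.00e-04]), np.float64(0.0946), np.float64(0.0557), np.float64(-1.4385)]
```

View pics/s3.png

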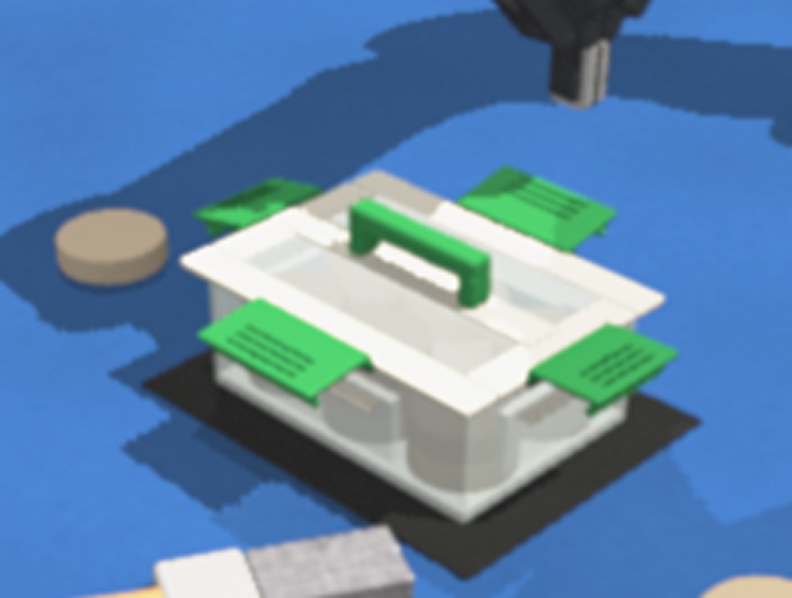

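Request:
move_arm(moves=[[[0, 0, 1], [0, 0, 0], 0], [[0, 0, 0.9], [0, 0, 0], 0], [[0, 0, 0.4], [0, 0, 0], 0], [[0, 0, 0.4], [0, 0, 0], 0], [[0, 0, 0.4], [0, 0, 0], 0]])

```text
clock: 8.25
position: [0.444, 0.0205, 0.0724]
ee_rot: [0.622, 0.783, 0.0, 0.0]
ft_force: [-0.5, -0.7, 0.1]
grip_width: -0.002
```

Request:
move_arm(moves=[[[0, 0, 0.4], [0, 0, 0], 0], [[0, 0, 0.4], [0, 0, 0], 0], [[0, 0, 0.4], [0, 0, 0], 0], [[0, 0.2, 0], [0, 0, 0], 0]])

```text
clock: 8.75
position: [0.4456, 0.0209, 0.0408]
ee_rot: [0.622, 0.783, -0.002, -0.002]
ft_force: [-21.8, -4.5, 7.3]
grip_width: -0.005
```

```bash
python3 - <<'E'
from h import *
st()
im=camera("top")
for a,c,m in comps(green(im)): print(a,c.round(1))
im=camera("scene")
for a,c,m in comps(green(im)): print('s',a,c.round(1))
E
```

```text
t 8.75 tub xy mm -103.9 -0.1 z 40.8 F tub -22.2 0.6 7.3
707 [322.  220.1]
455 [388.3 249.1]
217 [333.1 263.3]
553 [277.1 277.4]
s 278 [299.2 205.2]
s 434 [346.2 218.1]
s 67 [375.  212.5]
s 742 [307.7 250.6]
s 558 [397.5 256. ]
```

Request:
move_arm(moves=[[[0, -0.14, 0], [0, 0, 0], 0]])

```text
clock: 8.98
position: [0.4447, 0.0208, 0.0422]
ee_rot: [0.622, 0.783, -0.0, -0.0]
ft_force: [0.2, -0.4, 0.3]
grip_width: -0.001
```

```bash
python3 - <<'E'
from h import *
st();o=get_obs();print(np.round(o['torque'],2))
im=camera("scene")[130:320,250:470];a=cv2.resize(im[:,:,::-1],None,fx=3.6,fy=3.15,interpolation=cv2.INTER_CUBIC)
cv2.imwrite("pics/s4.png",a)
E
```

```text
t 8.97 tub xy mm -104.8 -0.0 z 42.2 F tub 0.1 -0.4 0.3
[0.06 0.03 0.02]
```

View pics/s4.png

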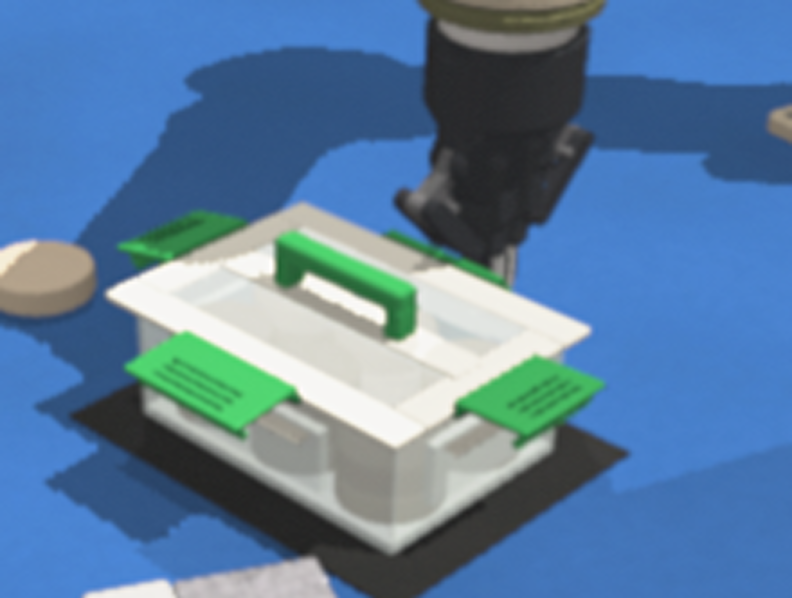

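```bash
python3 - <<'E'
from h import *
for r in(-60,-55,-50):
  for z in (.1,.12,.14):
    print(r,z,((proj("scene",[*(C+r/1e3*U),z])[0]-[250,130])*[3.6,3.15]).round(0))
# flap edge ends, finger inner edge candidates
for b in(-36,36): print('hinge',((proj("scene",[*(C-.068*U+b/1e3*V),.087])[0]-[250,130])*[3.6,3.15]).round(0))
for b in(-36,36): print('tip60deg',((proj("scene",[*(C-.088*U+b/1e3*V),.054])[0]-[250,130])*[3.6,3.15]).round(0))
st()
E
```

```text
-60 0.1 [431. 244.]
-60 0.12 [433. 212.]
-60 0.14 [435. 180.]
-55 0.1 [424. 247.]
-55 0.12 [426. 216.]
-55 0.14 [428. 184.]
-50 0.1 [417. 250.]
-50 0.12 [419. 219.]
-50 0.14 [421. 187.]
hinge [387. 233.]
hinge [499. 283.]
tip60deg [411. 268.]
tip60deg [520. 318.]
t 9.03 tub xy mm -104.9 -0.0 z 42.3 F tub -1.7 0.1 -0.4
```

Request:
move_arm(moves=[[[0, -0.3, 0], [0, 0, 10], 0], [[0, 0, 0], [0, 0, 10], 0], [[0, 0, 0], [0, 0, 10], 0], [[0, 0, 0], [0, 0, 10], 0], [[0, 0, 0], [0, 0, 10], 0]])

```text
clock: 9.65
position: [0.4381, 0.0192, 0.0426]
ee_rot: [0.896, 0.444, 0.001, 0.0]
ft_force: [0.9, -0.5, -0.2]
grip_width: 0.005
```

Request:
move_arm(moves=[[[0, 0, 0], [0, 0, 10], 0], [[0, 0, 0], [0, 0, 10], 0], [[0, 0, 0], [0, 0, 10], 0], [[0, 0, 0], [0, 0, 10], 0]])

```text
clock: 10.15
position: [0.4381, 0.0193, 0.0426]
ee_rot: [0.994, 0.111, 0.001, 0.0]
ft_force: [0.4, 0.3, -0.4]
grip_width: -0.001
```

```bash
python3 - <<'E'
from h import *
st();o=get_obs();q=R.from_quat(o['ee_rot']);x=q.apply([1,0,0]);print(np.arctan2(x[1],x[0])-YAW, np.round(o['joint_pos'],2))
E
```

```text
t 10.15 tub xy mm -111.6 -0.0 z 42.6 F tub 0.5 0.2 -0.4
-0.005331570666555929 [ 0.3   0.17 -0.48  2.11  0.1   0.88 -1.58]
```

Request:
move_arm(moves=[[[0.2, 0, 0], [0, 0, 0], 0], [[0.2, 0, 0], [0, 0, 0], 0], [[0.12, 0, 0], [0, 0, 0], 0], [[0.06, 0, 0], [0, 0, 0], 0]])

```text
clock: 10.65
position: [0.4519, 0.0225, 0.0423]
ee_rot: [0.993, 0.114, 0.0, -0.0]
ft_force: [-1.2, -1.1, -0.4]
grip_width: 0.002
```

Request:
move_arm(moves=[[[0.06, 0, 0], [0, 0, 0], 0], [[0.04, 0, 0], [0, 0, 0], 0]])

```text
clock: 10.9
position: [0.4541, 0.0229, 0.0423]
ee_rot: [0.993, 0.114, 0.0, 0.0]
ft_force: [0.0, 0.6, -0.1]
grip_width: 0.001
```

Request:
move_arm(moves=[[[0.04, 0, 0], [0, 0, 0], 0], [[0.04, 0, 0], [0, 0, 0], 0]])

```text
clock: 11.15
position: [0.4553, 0.0232, 0.042]
ee_rot: [0.993, 0.114, -0.001, 0.0]
ft_force: [-5.0, -2.1, -1.1]
grip_width: -0.002
```

Request:
move_arm(moves=[[[0.04, 0, 0], [0, 0, 0], 0], [[0.02, 0, 0], [0, 0, 0], 0]])

```text
clock: 11.4
position: [0.4567, 0.0235, 0.0419]
ee_rot: [0.993, 0.114, -0.001, 0.0]
ft_force: [-5.5, -1.2, -1.6]
grip_width: -0.005
```

Request:
move_arm(moves=[[[0.04, 0, 0], [0, 0, 0], 0], [[0.04, 0, 0], [0, 0, 0], 0]])

```text
clock: 11.65
position: [0.4584, 0.0239, 0.0418]
ee_rot: [0.993, 0.114, -0.001, 0.0]
ft_force: [-4.4, -1.3, -2.2]
grip_width: -0.001
```

Request:
move_arm(moves=[[[0.04, 0, 0], [0, 0, 0], 0], [[0.02, 0, 0], [0, 0, 0], 0]])

```text
clock: 11.9
position: [0.462, 0.0248, 0.0428]
ee_rot: [0.993, 0.114, 0.001, -0.0]
ft_force: [-0.4, -0.4, -0.4]
grip_width: 0.001
```

Request:
move_arm(moves=[[[0.04, 0, 0], [0, 0, 0], 0], [[0, 0, 0], [0, 0, 0], 0]])

```text
clock: 12.15
position: [0.4619, 0.0248, 0.0424]
ee_rot: [0.993, 0.114, 0.0, 0.0]
ft_force: [-2.1, 0.1, 0.2]
grip_width: -0.001
```

Request:
move_arm(moves=[[[-0.6, 0, 0], [0, 0, 0], 0], [[-0.6, 0, 0], [0, 0, 0], 0], [[0, 0, -1], [0, 0, 0], 0], [[0, 0, -1], [0, 0, 0], 0], [[0, 0, -1], [0, 0, 0], 0]])

```text
clock: 12.78
position: [0.4317, 0.0177, 0.1181]
ee_rot: [0.994, 0.114, 0.0, 0.0]
ft_force: [0.6, -0.4, -0.3]
grip_width: -0.001
```

```bash
python3 - <<'E'
from h import *
st()
im=camera("top")
for a,c,m in comps(green(im)): print(a,c.round(1))
im=camera("scene")
for a,c,m in comps(green(im)): print('s',a,c.round(1))
E
```

```text
t 12.78 tub xy mm -118.2 -0.1 z 118.1 F tub 0.5 -0.6 -0.3
708 [321.9 220.1]
403 [387.9 248.6]
218 [332.8 263.2]
560 [277.  277.5]
s 272 [299.3 204.9]
s 444 [346.  217.8]
s 33 [373.2 211.3]
s 744 [307.8 250.7]
s 559 [397.4 255.6]
```

Request:
move_arm(moves=[[[1, 0, -0.7], [0, 0, 0], 0], [[1, 0, -0.7], [0, 0, 0], 0], [[1, 0, 0], [0, 0, 0], 0], [[1, 0, 0], [0, 0, 0], 0], [[1, 0, 0], [0, 0, 0], 0]])

```text
clock: 13.5
position: [0.5543, 0.0462, 0.1514]
ee_rot: [0.993, 0.114, -0.0, 0.0]
ft_force: [-0.6, -0.6, -0.1]
grip_width: -0.004
```

Request:
move_arm(moves=[[[1, 0, 0], [0, 0, 0], 0], [[1, 0, 0], [0, 0, 0], 0], [[1, 0, 0], [0, 0, 0], 0], [[0.9, 0, 0], [0, 0, 0], 0], [[0, 0, 1], [0, 0, 0], 0]])

```text
clock: 14.12
position: [0.6507, 0.069, 0.1276]
ee_rot: [0.993, 0.114, 0.001, -0.0]
ft_force: [-0.6, 0.4, -0.3]
grip_width: 0.003
```

```bash
python3 - <<'E'
from h import *
st();o=get_obs();q=R.from_quat(o['ee_rot']);x=q.apply([1,0,0]);print(np.arctan2(x[1],x[0])-YAW, np.round(o['joint_pos'],2))
E
```

```text
t 14.12 tub xy mm 106.7 0.4 z 127.6 F tub -0.5 0.5 -0.3
0.0007222139879382306 [ 0.16  0.51 -0.45  1.48  0.23  1.2  -1.67]
```

Request:
move_arm(moves=[[[-0.1, 0, 0.9], [0, 0, 0], 0], [[0, 0, 0.5], [0, 0, 0], 0], [[0, 0, 0.4], [0, 0, 0], 0], [[0, 0, 0.4], [0, 0, 0], 0], [[0, 0, 0.4], [0, 0, 0], 0]])

```text
clock: 14.75
position: [0.6473, 0.0678, 0.0622]
ee_rot: [0.993, 0.114, 0.001, 0.0]
ft_force: [0.2, 0.6, 1.0]
grip_width: -0.005
```

Request:
move_arm(moves=[[[0, 0, 0.4], [0, 0, 0], 0], [[0, 0, 0.4], [0, 0, 0], 0], [[-0.2, 0, 0], [0, 0, 0], 0], [[-0.1, 0, 0], [0, 0, 0], 0], [[0, 0, 0], [0, 0, 0], 0]])

```text
clock: 15.38
position: [0.6399, 0.0661, 0.043]
ee_rot: [0.993, 0.114, 0.001, 0.0]
ft_force: [1.4, 0.9, -0.4]
grip_width: 0.005
```

```bash
python3 - <<'E'
from h import *
st()
E
```

```text
t 15.38 tub xy mm 95.6 0.0 z 43.0 F tub 1.6 0.5 -0.4
```

Request:
move_arm(moves=[[[-0.04, 0, 0], [0, 0, 0], 0], [[-0.04, 0, 0], [0, 0, 0], 0]])

```text
clock: 15.62
position: [0.6385, 0.0658, 0.0428]
ee_rot: [0.993, 0.114, 0.001, -0.0]
ft_force: [6.0, 1.8, -3.5]
grip_width: 0.003
```

Request:
move_arm(moves=[[[-0.04, 0, 0], [0, 0, 0], 0], [[-0.04, 0, 0], [0, 0, 0], 0]])

```text
clock: 15.88
position: [0.6358, 0.0652, 0.0425]
ee_rot: [0.993, 0.114, 0.0, 0.0]
ft_force: [-0.0, 0.3, -0.9]
grip_width: -0.001
```

Request:
move_arm(moves=[[[-0.04, 0, 0], [0, 0, 0], 0], [[-0.02, 0, 0], [0, 0, 0], 0]])

```text
clock: 16.12
position: [0.6339, 0.0646, 0.0422]
ee_rot: [0.993, 0.114, -0.0, 0.0]
ft_force: [1.0, 0.5, -0.1]
grip_width: 0.003
```

Request:
move_arm(moves=[[[-0.04, 0, 0], [0, 0, 0], 0], [[0, 0, 0], [0, 0, 0], 0]])

```text
clock: 16.38
position: [0.6336, 0.0646, 0.0425]
ee_rot: [0.993, 0.114, 0.0, 0.0]
ft_force: [3.1, 0.5, -0.7]
grip_width: -0.001
```

Request:
move_arm(moves=[[[-0.04, 0, 0], [0, 0, 0], 0], [[0, 0, 0], [0, 0, 0], 0]])

```text
clock: 16.62
position: [0.6335, 0.0646, 0.0428]
ee_rot: [0.993, 0.114, 0.001, -0.0]
ft_force: [5.6, 1.4, -1.7]
grip_width: -0.002
```

Request:
move_arm(moves=[[[0.6, 0, 0], [0, 0, 0], 0], [[0.6, 0, -0.2], [0, 0, 0], 0], [[0, 0, -1], [0, 0, 0], 0], [[0, 0, -1], [0, 0, 0], 0], [[0, 0, -1], [0, 0, 0], 0]])

```text
clock: 17.25
position: [0.661, 0.0711, 0.1228]
ee_rot: [0.993, 0.114, -0.001, 0.0]
ft_force: [0.8, -0.1, 0.3]
grip_width: 0.001
```

```bash
python3 - <<'E'
from h import *
st()
im=camera("top")
for a,c,m in comps(green(im)): print(a,c.round(1))
im=camera("scene")
for a,c,m in comps(green(im)): print('s',a,c.round(1))
plan([*(C+.129*V),.135],YAW,10)
E
```

```text
t 17.25 tub xy mm 117.2 0.1 z 122.8 F tub 0.7 -0.2 0.3
333 [391.8 247.7]
558 [277.2 277.7]
s 433 [346.5 217.9]
s 48 [373.9 211.5]
s 648 [314.1 255. ]
s 561 [397.6 255.5]
turn/row deg -9.0
[-0.48, -0.52, -0.04]
[-0.39, -0.58, -0.04]
[-0.29, -0.64, -0.04]
[-0.19, -0.68, -0.04]
[-0.08, -0.7, -0.04]
[0.03, -0.7, -0.04]
[0.14, -0.69, -0.04]
[0.24, -0.66, -0.04]
[0.34, -0.61, -0.04]
[0.43, -0.55, -0.04]
```

Request:
move_arm(moves=[[[-0.48, -0.52, -0.04], [0, 0, -9], 0], [[-0.39, -0.58, -0.04], [0, 0, -9], 0], [[-0.29, -0.64, -0.04], [0, 0, -9], 0], [[-0.19, -0.68, -0.04], [0, 0, -9], 0], [[-0.08, -0.7, -0.04], [0, 0, -9], 0]])

```text
clock: 17.98
position: [0.5876, 0.1208, 0.1263]
ee_rot: [0.873, 0.488, -0.001, -0.0]
ft_force: [-0.2, -0.2, 0.4]
grip_width: -0.004
```

Request:
move_arm(moves=[[[0.03, -0.7, -0.04], [0, 0, -9], 0], [[0.14, -0.69, -0.04], [0, 0, -9], 0], [[0.24, -0.66, -0.04], [0, 0, -9], 0], [[0.34, -0.61, -0.04], [0, 0, -9], 0], [[0.43, -0.55, -0.04], [0, 0, -9], 0]])

```text
clock: 18.6
position: [0.5152, 0.1698, 0.1314]
ee_rot: [0.62, 0.785, -0.001, -0.0]
ft_force: [0.5, 0.8, -1.1]
grip_width: -0.002
```

```bash
python3 - <<'E'
from h import *
st();o=get_obs();q=R.from_quat(o['ee_rot']);y=q.apply([0,1,0]);print(np.arctan2(y[1],y[0])-YAW, np.round(o['joint_pos'],2))
print(tool([*(C+.129*V),.042]))
im=camera("scene")
for a,c,m in comps(green(im)): print('s',a,c.round(1))
im=im[150:320,240:440];cv2.imwrite("pics/s5.png",cv2.resize(im[:,:,::-1],None,fx=4,fy=3.5,interpolation=cv2.INTER_CUBIC))
E
```

```text
t 18.6 tub xy mm -2.5 129.2 z 131.4 F tub 0.7 0.7 -1.1
0.005558202102369181 [ 0.3   0.35 -0.83  1.77  0.28  1.15 -0.38]
[-0.00934445  0.10493143  3.57553797]
s 275 [299.4 204.9]
s 430 [346.6 218. ]
s 48 [373.9 211.5]
s 640 [314.  254.9]
s 559 [397.7 255.4]
```

View pics/s5.png

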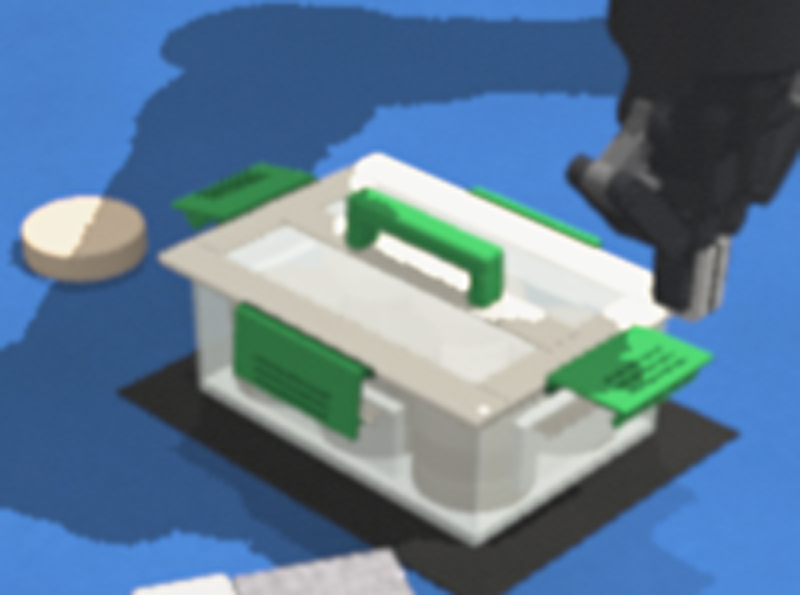

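Request:
move_arm(moves=[[[0, 0.1, 0.9], [0, 0, 0], 0], [[0, 0, 0.6], [0, 0, 0], 0], [[0, 0, 0.4], [0, 0, 0], 0], [[0, 0, 0.4], [0, 0, 0], 0], [[0, 0, 0.4], [0, 0, 0], 0]])

```text
clock: 19.27
position: [0.519, 0.1705, 0.0644]
ee_rot: [0.622, 0.783, 0.0, 0.0]
ft_force: [-0.1, 0.6, 0.2]
grip_width: -0.001
```

Request:
move_arm(moves=[[[0, 0, 0.4], [0, 0, 0], 0], [[0, 0, 0.44], [0, 0, 0], 0], [[-0.2, 0, 0], [0, 0, 0], 0], [[-0.1, 0, 0], [0, 0, 0], 0], [[0, 0, 0], [0, 0, 0], 0]])

```text
clock: 19.9
position: [0.5208, 0.1627, 0.0441]
ee_rot: [0.622, 0.783, 0.0, 0.0]
ft_force: [0.6, -0.3, 0.3]
grip_width: 0.001
```

```bash
python3 - <<'E'
from h import *
st()
E
```

```text
t 19.9 tub xy mm 1.4 121.1 z 44.1 F tub 0.6 -0.4 0.3
```

Request:
move_arm(moves=[[[-0.04, 0, 0.06], [0, 0, 0], 0], [[-0.04, 0, 0], [0, 0, 0], 0]])

```text
clock: 20.15
position: [0.521, 0.1616, 0.0424]
ee_rot: [0.622, 0.783, 0.0, -0.0]
ft_force: [-0.7, 4.1, -0.7]
grip_width: 0.002
```

Request:
move_arm(moves=[[[-0.04, 0, 0], [0, 0, 0], 0], [[-0.04, 0, 0], [0, 0, 0], 0]])

```text
clock: 20.4
position: [0.521, 0.1601, 0.0422]
ee_rot: [0.622, 0.783, 0.0, -0.0]
ft_force: [-1.1, 5.8, -2.5]
grip_width: 0.002
```

Request:
move_arm(moves=[[[-0.04, 0, 0], [0, 0, 0], 0], [[-0.02, 0, 0], [0, 0, 0], 0]])

```text
clock: 20.65
position: [0.5213, 0.1585, 0.0422]
ee_rot: [0.622, 0.783, 0.0, -0.0]
ft_force: [-0.9, 3.5, -1.4]
grip_width: -0.0
```

Request:
move_arm(moves=[[[-0.04, 0, 0], [0, 0, 0], 0], [[-0.02, 0, 0], [0, 0, 0], 0]])

```text
clock: 20.9
position: [0.5223, 0.1554, 0.0423]
ee_rot: [0.622, 0.783, -0.0, 0.0]
ft_force: [-0.2, 0.7, 0.2]
grip_width: -0.003
```

Request:
move_arm(moves=[[[-0.04, 0, 0], [0, 0, 0], 0], [[0, 0, 0], [0, 0, 0], 0]])

```text
clock: 21.15
position: [0.5224, 0.1551, 0.0423]
ee_rot: [0.622, 0.783, -0.0, 0.0]
ft_force: [-0.0, 0.0, 0.2]
grip_width: 0.001
```

Request:
move_arm(moves=[[[-0.04, 0, 0], [0, 0, 0], 0], [[-0.02, 0, 0], [0, 0, 0], 0]])

```text
clock: 21.4
position: [0.5225, 0.1547, 0.0424]
ee_rot: [0.622, 0.783, 0.0, -0.0]
ft_force: [-0.2, 4.7, -1.4]
grip_width: -0.0
```

Request:
move_arm(moves=[[[-0.04, 0, 0], [0, 0, 0], 0], [[0, 0, 0], [0, 0, 0], 0]])

```text
clock: 21.65
position: [0.5225, 0.1546, 0.0424]
ee_rot: [0.621, 0.783, 0.001, -0.001]
ft_force: [-0.8, 6.6, -0.7]
grip_width: 0.002
```

Request:
move_arm(moves=[[[0.6, 0, 0], [0, 0, 0], 0], [[0.4, 0, -0.6], [0, 0, 0], 0], [[0, 0, -1], [0, 0, 0], 0], [[0, 0, -1], [0, 0, 0], 0], [[0, 0, -1], [0, 0, 0], 0]])

```text
clock: 22.28
position: [0.5171, 0.1778, 0.1342]
ee_rot: [0.622, 0.783, 0.0, 0.0]
ft_force: [-0.1, 0.4, -0.3]
grip_width: -0.003
```

Request:
move_arm(moves=[[[-0.9, 0, -0.8], [0, 0, 0], 0], [[-1, 0, 0], [0, 0, 0], 0], [[-1, 0, 0], [0, 0, 0], 0], [[-1, 0, 0], [0, 0, 0], 0], [[-1, 0, 0], [0, 0, 0], 0]])

```text
clock: 22.9
position: [0.5452, 0.0577, 0.1535]
ee_rot: [0.622, 0.783, 0.0, 0.001]
ft_force: [-0.7, 0.9, 0.4]
grip_width: -0.0
```

Request:
move_arm(moves=[[[-1, 0, 0], [0, 0, 0], 0], [[-1, 0, 0], [0, 0, 0], 0], [[-1, 0, 0], [0, 0, 0], 0], [[-1, 0, 0], [0, 0, 0], 0], [[-1, 0, 0], [0, 0, 0], 0]])

```text
clock: 23.52
position: [0.5735, -0.0641, 0.1535]
ee_rot: [0.622, 0.783, 0.0, 0.0]
ft_force: [0.4, -0.5, -0.1]
grip_width: -0.001
```

```bash
python3 - <<'E'
from h import *
st();print(tool([*(C-.129*V),.042]))
im=camera("scene")
for a,c,m in comps(green(im)): print('s',a,c.round(1))
im=camera("top")
for a,c,m in comps(green(im)): print(a,c.round(1))
E
```

```text
t 23.52 tub xy mm 1.5 -111.8 z 153.5 F tub 0.3 -0.5 -0.1
[-0.68455277 -0.06433017  4.46125238]
s 269 [300.  204.7]
s 436 [346.4 217.9]
s 47 [373.7 211.3]
s 645 [314.1 255. ]
s 471 [390.2 261.4]
94 [323.5 227.6]
98 [381.6 251. ]
214 [333.1 263.4]
66 [284.2 275.9]
92 [341.7 300. ]
```

Request:
move_arm(moves=[[[-0.7, -0.06, 0.3], [0, 0, 0], 0], [[0, 0, 0.9], [0, 0, 0], 0], [[0, 0, 0.8], [0, 0, 0], 0], [[0, 0, 0.5], [0, 0, 0], 0], [[0, 0, 0.4], [0, 0, 0], 0]])

```text
clock: 24.25
position: [0.5757, -0.0809, 0.0792]
ee_rot: [0.622, 0.783, -0.0, -0.0]
ft_force: [-0.1, -0.3, 0.9]
grip_width: -0.0
```

Request:
move_arm(moves=[[[0, 0, 0.4], [0, 0, 0], 0], [[0, 0, 0.4], [0, 0, 0], 0], [[0, 0, 0.4], [0, 0, 0], 0], [[0, 0, 0.38], [0, 0, 0], 0], [[0.2, 0, 0], [0, 0, 0], 0]])

```text
clock: 24.88
position: [0.574, -0.0767, 0.0394]
ee_rot: [0.622, 0.783, -0.0, -0.0]
ft_force: [-0.8, -0.9, -0.0]
grip_width: -0.001
```

Request:
move_arm(moves=[[[0.1, 0, 0], [0, 0, 0], 0], [[0, 0, 0], [0, 0, 0], 0]])

```text
clock: 25.12
position: [0.5742, -0.0734, 0.0407]
ee_rot: [0.622, 0.783, 0.0, 0.0]
ft_force: [-1.0, -0.4, 0.2]
grip_width: 0.001
```

```bash
python3 - <<'E'
from h import *
st()
E
```

```text
t 25.12 tub xy mm 0.1 -121.1 z 40.7 F tub -1.0 -0.2 0.2
```

Request:
move_arm(moves=[[[0.04, 0, 0], [0, 0, 0], 0], [[0.04, 0, 0], [0, 0, 0], 0]])

```text
clock: 25.38
position: [0.5737, -0.0721, 0.0405]
ee_rot: [0.622, 0.783, 0.0, 0.0]
ft_force: [1.0, -0.6, -0.5]
grip_width: 0.002
```

Request:
move_arm(moves=[[[0.04, 0, 0], [0, 0, 0], 0], [[0.04, 0, 0], [0, 0, 0], 0]])

```text
clock: 25.62
position: [0.5731, -0.0702, 0.0403]
ee_rot: [0.622, 0.783, -0.0, 0.0]
ft_force: [1.5, -3.4, 0.4]
grip_width: -0.0
```

Request:
move_arm(moves=[[[0.04, 0, 0], [0, 0, 0], 0], [[0.02, 0, 0], [0, 0, 0], 0]])

```text
clock: 25.88
position: [0.5728, -0.0692, 0.0403]
ee_rot: [0.622, 0.783, -0.0, 0.0]
ft_force: [0.7, -4.3, -2.2]
grip_width: -0.003
```

Request:
move_arm(moves=[[[0.04, 0, 0], [0, 0, 0], 0], [[0.02, 0, 0], [0, 0, 0], 0]])

```text
clock: 26.12
position: [0.5724, -0.0678, 0.0402]
ee_rot: [0.622, 0.783, -0.0, 0.0]
ft_force: [1.0, -6.2, -2.0]
grip_width: -0.002
```

Request:
move_arm(moves=[[[0.04, 0, 0], [0, 0, 0], 0], [[0.02, 0, 0], [0, 0, 0], 0]])

```text
clock: 26.38
position: [0.5721, -0.0664, 0.0402]
ee_rot: [0.622, 0.783, -0.0, 0.0]
ft_force: [2.2, -6.5, -2.9]
grip_width: 0.004
```

Request:
move_arm(moves=[[[0.04, 0, 0], [0, 0, 0], 0], [[0, 0, 0], [0, 0, 0], 0]])

```text
clock: 26.62
position: [0.572, -0.0661, 0.0403]
ee_rot: [0.622, 0.783, -0.001, 0.001]
ft_force: [2.0, -8.4, -2.2]
grip_width: 0.002
```

Request:
move_arm(moves=[[[0.04, 0, 0], [0, 0, 0], 0], [[0, 0, 0], [0, 0, 0], 0]])

```text
clock: 26.88
position: [0.5718, -0.064, 0.0405]
ee_rot: [0.622, 0.783, -0.0, 0.0]
ft_force: [0.5, -4.0, 0.2]
grip_width: 0.001
```

Request:
move_arm(moves=[[[0.04, 0, 0], [0, 0, 0], 0], [[0, 0, 0], [0, 0, 0], 0]])

```text
clock: 27.12
position: [0.5717, -0.064, 0.0405]
ee_rot: [0.622, 0.783, -0.0, 0.001]
ft_force: [1.1, -8.8, -0.2]
grip_width: -0.004
```

Request:
move_arm(moves=[[[-0.6, 0, 0], [0, 0, 0], 0], [[-0.4, 0, -0.6], [0, 0, 0], 0], [[0, 0, -1], [0, 0, 0], 0], [[0, 0, -1], [0, 0, 0], 0], [[0, 0, -1], [0, 0, 0], 0]])

```text
clock: 27.75
position: [0.5773, -0.087, 0.1322]
ee_rot: [0.622, 0.783, 0.0, 0.0]
ft_force: [0.3, -0.8, -0.2]
grip_width: -0.001
```

Request:
move_arm(moves=[[[-1, -1, -1], [0, 0, 0], 0], [[-1, -1, 0], [0, 0, 0], 0], [[-1, -1, 0], [0, 0, 0], 0], [[-1, -1, 0], [0, 0, 0], 0], [[0, 0, 0], [0, 0, 0], 0]])

```text
clock: 28.38
position: [0.5011, -0.2101, 0.1562]
ee_rot: [0.624, 0.782, -0.0, 0.0]
ft_force: [0.1, 0.9, 0.0]
grip_width: 0.0
```

```bash
python3 - <<'E'
from h import *
st()
s=camera("scene");t=camera("top")
for n,im in(("scene",s),("top",t)):
    for a,c,m in comps(green(im)): print(n,a,c.round(1),[np.round(x,4) for x in rectz(n,m,.085)] if n=="top" else '')
h=cv2.cvtColor(t,cv2.COLOR_RGB2HSV);w=cv2.inRange(h,(0,0,150),(180,45,255));w[:205]=0
for a,c,m in comps(w,400): print('white',a,c.round(1),[np.round(x,4) for x in rectz("top",m,.0875)])
a=cv2.resize(s[160:310,230:430][:,:,::-1],None,fx=4,fy=2,interpolation=cv2.INTER_CUBIC)
b=cv2.resize(t[200:330,200:460][:,:,::-1],(800,300),interpolation=cv2.INTER_CUBIC)
cv2.imwrite("pics/f.png",np.vstack([a,b]))
E
```

```text
t 28.38 tub xy mm -102.1 -237.7 z 156.2 F tub 0.3 0.8 0.0
scene 32 [305.7 207.2] 
scene 442 [347.2 218.4] 
scene 44 [375.4 212.2] 
scene 647 [315.1 255.7] 
scene 426 [390.8 261.6] 
top 102 [321.9 227.9] [array([0.6175, 0.0648]), np.float64(0.0703), np.float64(0.0052), np.float64(-1.3363)]
top 71 [380.5 251.6] [array([ 0.5704, -0.0465]), np.float64(0.0537), np.float64(0.0049), np.float64(-2.9021)]
top 207 [331.5 263.7] [array([0.5479, 0.0477]), np.float64(0.0776), np.float64(0.0098), np.float64(-1.3363)]
top 69 [282.9 276.2] [array([0.5252, 0.1417]), np.float64(0.0523), np.float64(0.0047), np.float64(-2.9026)]
top 72 [341.7 300. ] [array([0.4777, 0.0304]), np.float64(0.068), np.float64(0.0041), np.float64(-1.3261)]
white 439 [283.3 215.8] [array([0.643 , 0.1402]), np.float64(0.0484), np.float64(0.0367), np.float64(-0.2502)]
white 701 [436.  232.5] [array([ 0.6067, -0.1536]), np.float64(0.0578), np.float64(0.0538), np.float64(3.1194)]
white 6435 [331.6 264.2] [array([0.5474, 0.0477]), np.float64(0.1862), np.float64(0.1356), np.float64(-1.3332)]
white 665 [221.7 276.9] [array([0.5245, 0.259 ]), np.float64(0.0541), np.float64(0.0538), np.float64(-1.5809)]
white 425 [535.7 328.7] [array([ 0.4313, -0.3407]), np.float64(0.1622), np.float64(0.0186), np.float64(-0.1369)]
white 1346 [575.5 302.3] [array([ 0.4711, -0.4179]), np.float64(0.0959), np.float64(0.0561), np.float64(-1.7123)]
```

View pics/f.png

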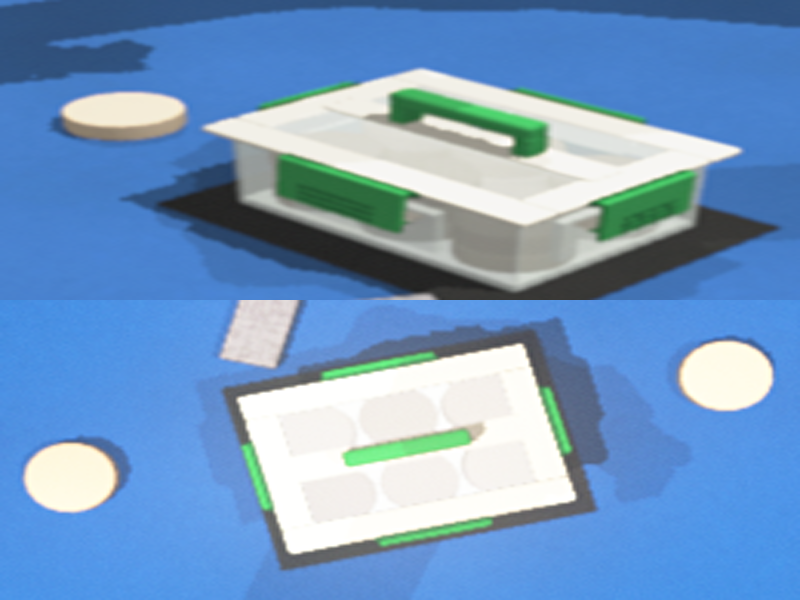

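```bash
python3 -c "from workcell import hand_in;print(hand_in())"
```

```text
the job is handed in; nothing more can be done
None
```

The lid is straight and fully seated in the box, and all four flaps are snapped shut. I handed the job in at about 28 s, with the arm clear of everything.

- **Lid:** I turned it about 0.2 rad by the green grip and lowered it, pressing at the end with about 4–5 N. The last top view puts it within about 0.01 rad of the tub's direction. It sits about 3 mm off my estimate of the tub's centre. About 2 mm of that shift came after seating, probably from the last flap push. That is slightly more than the stated 1.5 mm play, but within the roughly 2 mm camera accuracy.
- **Flaps:** I did them front, back, left, right. Each one resisted, peaking at about 5 to 8 N in the readings, and then let go. The back, left and right flaps came up hard against the wall afterwards. The front flap only reached about 2 N after its snap. After I backed off, none had sprung open: from above each shows only as a 4–5 mm strip along the lid edge.
- **One mishap:** during my first push on the front flap, the reading briefly reached about 22 N. I think the gripper's knuckle was touching the flap or lid edge. I backed off at once and pushed with the narrow side of the fingers from then on. That is right at the flap's limit. I saw no damage, but I can't rule it out.
- **Loose items:** in the last picture the tablets and brush are where they started, within camera accuracy.

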